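Mount the bottle-trimming chuck on a tabletop potter's wheel

ROBOT

A 7-joint arm with a two-finger parallel gripper is mounted at the origin on the work surface. World frame = base frame: x ahead of the robot, y to its left, z up, the work surface at z = 0. Lengths are in m, angles in rad, forces in N, time in s.
With the tool pointing down it reaches from about 0.425 to 0.925 m from the base axis. Payload 6.8 kg.
Tool frame: the origin (TCP) lies midway between the tips of the shut fingers; the grasp point (between the pads) lies 19 mm behind it; y points along the fingers, x is the direction in which the jaws open and shut, and the axes are right-handed (so a half turn about y gives the same grasp; the last joint's range is limited). The gripper opens to 88 mm and grips with 3 to 60 N. Pads are 20 mm wide; open, the fingers measure 115 mm over their backs; the gripper's body (75 mm by 178 mm) begins 61 mm behind the grasp point.
Start: joints at [1.015, 0.477, 0.022, 1.555, -0.011, 1.109, -0.083], TCP at [0.292, -0.608, 0.223] pointing down, gripper open.
Joint ranges: [-2.96, 2.96], [-0.34, 2.1], [-1.41, 1.46], [0.24, 2.44], [-1.37, 4.51], [0.17, 1.92], [-2.96, 2.96]. Speed limits (rad/s): [2.39, 2.39, 3.14, 3.14, 3.14, 3.14, 3.14].

INTERFACE

Orientations are given as [roll, pitch, yaw] about the fixed x, y, z axes, in that order (R = Rz(yaw) Ry(pitch) Rx(roll)).
In Python, from bench import robot gives the robot as it stands. The module is installed in compiled form; this text tells all that it offers. Calls block until the motion is done:
- robot.reach(position, orientation): joint-space move of the TCP to a pose.
- robot.move_straight(position, attitude=None, v=0.15, guard=None): straight line of the TCP; attitude=None keeps the orientation; v is the mean speed in m/s. With guard (N) it stops when the force on the tool has changed by that much, and returns True; else False.
- robot.move_j(angles): joint-space move.
- robot.set_gripper(opening, force=None): finger opening in m; force is the grip in N (None keeps the last); returns when the fingers have stopped.
- robot.pause(seconds).
- robot.inverse_kinematics(position, orientation): joint angles nearest the present ones, or None.
- robot.get_state(): the state.
- robot.camera(name): name is "side" or "top" or "wrist"; returns a dict with "pixels" (420x560x3 uint8, blue, green, red), "mtx" (3x3 intrinsics, pixels), "T" (4x4, takes a point from camera to world coordinates). Camera axes: x right, y up, looking along -z (the intrinsics and any distortion apply to the point x, -y, -z); pixel columns grow to the right and rows downward; lengths in m; the calibration is good to about 2 mm. A picture is of the moment at which its call begins. There is no depth.
A pose or a line that the arm cannot do raises robot.Unreachable and nothing moves.
- robot.job_done(): hands the job in, once; it reports no verdict.
Trained networks look in a picture, given as the dict that the camera call returned (one of the last four; its "shot" number tells which), for a name from the list of things; names that differ only in an ending like _2 or _b are one class to them, and where a whole thing is asked for, a point or a joint stands for the part that bears it (a point fixed in the world has none). Each returns a list of dicts, best first, with "confidence" (0 to 1); they miss things now and then, are a little off and sometimes report something else, mostly with a low value. They report only what shows in the picture. A call takes as long as a camera call. They do not tell look-alikes from the thing itself.
- robot.find_in(picture, name): "extent" ([left, top, right, bottom] in pixels, round what is visible of it).
The state is a dict: "clock": time; "joints": joint angles; "joint_vel": joint speeds; "effort": joint torques, N m; "tool_pos": TCP position; "eef_rot": TCP orientation; "contact_force": force on the tool from outside, world axes, zero at the start; "wrist_torque": the same for the moment, N m; "opening": finger opening in m.
Only numpy, scipy, OpenCV 4.12 (cv2) and the standard library are available. Lean on these libraries where they do the work, as an engineer would, in place of code of your own. Each camera call takes 0.05 s, during which the arm holds its last target. There are 200 camera calls.

TASK

Take the narrow straight-sided trimming chuck out of its wooden block and put its tapered shank into the potter's wheel's spindle. Turn it under light pressure, without forcing it down on the drive dogs, until the slots under its flange drop over the dogs, then press it firmly home, until the flange sits flat on the spindle and stays there, and let go. Leave the other chucks in the block and the pots and tools where they are.

Things in the scene. Friction and masses are not known exactly. Their poses are not given: they have to be found in the camera images.
- chuck: The trimming chuck to mount, loose, about 0.4 kg, aluminium: a narrow round cup on a flange (76 mm across, from 0 to 17 mm above the origin). Origin on the axis in the flange's flat underside; z up along the axis. Two slots, 13 mm wide, 12.5 mm deep, cross in the underside along x and y, so it fits over the dogs at every quarter turn. Starts upright in a hole of the block, turned any way.
- chuck_grip (a point): Where to grip the chuck: on its axis, 48 mm above its origin, in the middle of the straight round cup, outside diameter 50 mm, which runs from 17 to 80 mm above the origin. Grip from above across any diameter. Axes as the chuck's.
- chuck_stud (a point): Lower tip of the chuck, on its axis, 53 mm below its origin. The tapered steel shank has diameter 34 mm at the flange and 24 mm at 36 mm below it; under that follow a neck of 11 mm and a pull stud with a round knob of 16 mm, coned on both sides.
- socket (a point): Centre of the spindle's mouth, on its vertical axis, in the flat top face of the spindle nose (80 mm across), 140 mm above the table. Fixed to the housing: does not turn with the spindle. The bore tapers from 35.6 mm at the mouth to 25 mm at 36 mm depth. The chuck is home when its origin lies here, flange on the face; the shank then has about 0.7 mm of radial play.
- dog_level (a point): On the spindle axis, 12 mm above the face: the height of the tops of two drive dogs that stand on the face opposite each other, 24 to 36 mm from the axis, 10 mm wide, tops chamfered. The angle of the dogs' line varies fully and is not measured: look or feel for it. The chuck's origin is here while its flange rides on the dogs. The spindle turns, but stiffly (0.6 N m); over 40 N here does damage.
- ball_level (a point): On the spindle axis, 46 mm below the face: six sprung balls in the bore that grip the stud. Once the slots are over the dogs the chuck sinks until its knob rests on them (origin about 6 mm above the socket point) and stays there; a push of about 10 N carries it past them, at about 4 mm, and they then pull and hold it home. More than 80 N between chuck and wheel does damage.
- wheel: The fixed tabletop potter's wheel with its big head taken off: a blue motor housing 320 x 340 mm, 112 mm high, a white round splash pan on it (326 mm across, rim 136 mm above the table), and the steel spindle nose standing up in its centre. Origin at the centre of its underside on the table, z up.
- block: The fixed wooden storage block, 110 x 310 x 70 mm high, with three holes of 38 mm diameter in a row along its y axis, at -100, 0 and +100 mm. Origin at the centre of its underside on the table. Which chuck stands in which hole varies.
- wide_chuck: Another chuck, not to be used: same flange and shank, but a wide shallow cup of 74 mm diameter, 62 mm high above its origin. Stands in the block. Origin as for the chuck.
- cone_chuck: Another chuck, not to be used: same flange and shank, but a solid cone on top, 60 mm diameter at its foot to 18 mm, 69 mm high above its origin. Stands in the block. Origin as for the chuck.
- vase: Unfired clay vase, 160 mm high, 116 mm across, a bystander. Origin at the centre of its underside.
- bowl: Unfired clay bowl, 124 mm across, 55 mm high, a bystander. Origin at the centre of its underside.
- mug: Unfired clay mug, 72 mm across, 85 mm high, a bystander. Origin at the centre of its underside.
- loop_tool: Wooden-handled loop trimming tool, 170 mm long, lying on the table, a bystander. Origin 60 mm from the handle's end.
- rib: Half-round flat wooden rib, 90 x 28 x 6 mm, lying on the table, a bystander. Origin at the middle of its straight edge.
Not all that is in view belongs to the job. Leave any blue or turquoise look-alike of the chuck alone.

How it is judged:
By the outcome, as a careful person would: the job done as asked, in the order asked, and still so for the second after the job is handed in, with the robot touching nothing.
It also fails if it takes over 51 s, if anything falls off the work surface, if the arm or the gripper's body presses on something with over 40 N, if the wrist force passes 120 N, or if a joint passes its speed limit or range.

## Working session

There is one attempt and no reset: what is moved stays moved. The work goes in short steps, each a Python script; the robot and the scene stay as the last script left them, time stands still between calls to the robot, and variables do not carry over. Pictures are saved under pics/ and viewed, about 8 in all and at most 12, crops included, and the job is handed in when it is done.

```bash
mkdir -p pics; cat > h.py <<'E'
import numpy as np, cv2
from bench import robot
def ray(p,u,v):
    K=np.array(p["mtx"]);T=np.array(p["T"])
    d=np.linalg.inv(K)@[u,v,1]; d=np.array([d[0],-d[1],-d[2]])
    return T[:3,3],T[:3,:3]@d
def onz(p,u,v,z):
    o,d=ray(p,u,v); return o+d*(z-o[2])/d[2]
def proj(p,P):
    T=np.array(p["T"]);c=T[:3,:3].T@(np.array(P)-T[:3,3]);q=np.array(p["mtx"])@[c[0],-c[1],-c[2]]
    return q[:2]/q[2]
E
python3 - <<'E'
from h import *
ims=[]
for n in ["top","side"]:
    p=robot.camera(n); ims.append(p["pixels"]); print(n,p.keys(),np.round(p["mtx"],1).tolist(),np.round(p["T"],3).tolist())
    for k in ["chuck","wheel","block","wide_chuck","cone_chuck","vase"]:
        print(k,[(np.round(d["extent"]).tolist(),round(d["confidence"],2)) for d in robot.find_in(p,k)[:3]])
    cv2.imwrite(f"pics/{n}0.png",p["pixels"])
print(robot.get_state())
E
```

```text
top dict_keys(['pixels', 'mtx', 'T', 'shot']) [[446.5, 0.0, 283.4], [0.0, 446.5, 208.2], [0.0, 0.0, 1.0]] [[-0.007, 0.978, -0.207, 0.347], [-1.0, -0.007, -0.003, -0.084], [-0.004, 0.207, 0.978, 1.227], [0.0, 0.0, 0.0, 1.0]]
chuck [([330.0, 214.0, 361.0, 245.0], 0.87), ([375.0, 274.0, 410.0, 305.0], 0.78), ([290.0, 273.0, 324.0, 309.0], 0.7)]
wheel [([87.0, 163.0, 226.0, 302.0], 0.93), ([330.0, 215.0, 356.0, 243.0], 0.45)]
block [([288.0, 210.0, 407.0, 256.0], 0.68)]
wide_chuck [([291.0, 212.0, 326.0, 243.0], 0.79)]
cone_chuck [([369.0, 213.0, 399.0, 246.0], 0.69), ([89.0, 163.0, 229.0, 298.0], 0.4)]
vase [([265.0, 106.0, 306.0, 158.0], 0.82)]
side dict_keys(['pixels', 'mtx', 'T', 'shot']) [[442.8, 0.0, 278.1], [0.0, 442.8, 206.5], [0.0, 0.0, 1.0]] [[-0.995, 0.057, -0.08, 0.517], [-0.097, -0.656, 0.748, 0.607], [-0.01, 0.753, 0.658, 0.753], [0.0, 0.0, 0.0, 1.0]]
chuck [([342.0, 227.0, 380.0, 282.0], 0.9), ([347.0, 168.0, 378.0, 215.0], 0.68), ([361.0, 140.0, 389.0, 178.0], 0.62)]
wheel [([180.0, 271.0, 400.0, 420.0], 0.78), ([237.0, 138.0, 268.0, 177.0], 0.73)]
block [([280.0, 154.0, 
[... 291 characters left out ...]
, 'joints': array([ 1.01492283,  0.47696714,  0.02240635,  1.55541994, -0.01148226,
        1.1093226 , -0.08312291]), 'joint_vel': array([ 3.25563162e-05, -1.67525076e-03,  1.58589973e-03, -1.69638817e-04,
       -1.56062939e-03, -9.43681117e-05,  4.06065615e-04]), 'effort': array([-1.12866615e-03, -5.82565355e+01,  1.53206762e+00, -2.72887176e+01,
       -5.44496358e-02,  9.98538308e-03,  3.05982405e-05]), 'tool_pos': array([ 0.29224467, -0.60845656,  0.22267765]), 'eef_rot': array([-1.57079992e+00, -1.19994884e-05, -1.12306480e+00]), 'contact_force': array([0.57323233, 0.505392  , 0.9665055 ]), 'wrist_torque': array([ 0.01900766,  0.00169089, -0.0355676 ]), 'opening': 0.08788879494510735}
```

View pics/top0.png

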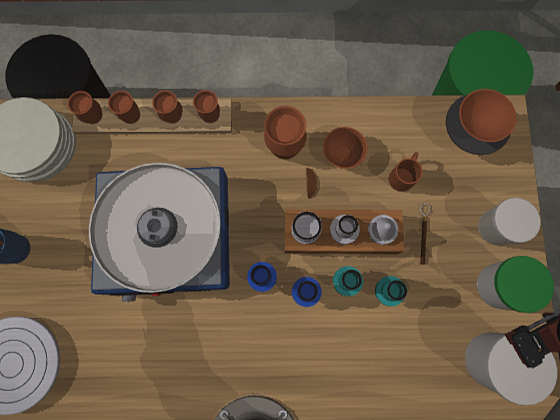

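View pics/side0.png

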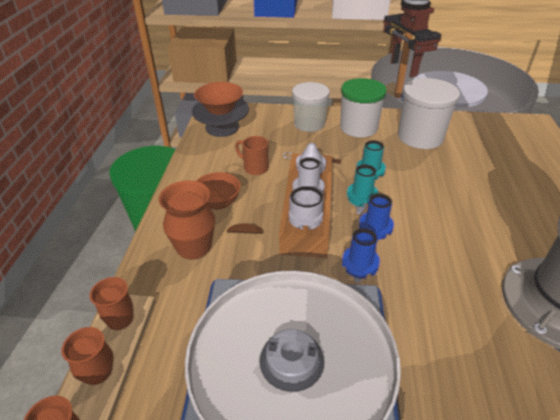

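The narrow chuck stands in the middle hole: top (347,226), side (309,175). The spindle is at top (157,227), side (291,357), with its dogs visible. The blue and turquoise look-alikes stand on the table.

```bash
python3 - <<'E'
from h import *
t=cv2.imread("pics/top0.png");s=cv2.imread("pics/side0.png")
c=lambda im,x,y,w:cv2.resize(im[y-w:y+w,x-w:x+w],(390,390),interpolation=cv2.INTER_CUBIC)
m=np.hstack([c(t,157,227,26),c(s,291,357,39)])
cv2.imwrite("pics/m.png",m)
p=robot.camera("top")
print("spindle",onz(p,157,226,.14),"cup rim",onz(p,347,225,.15),"wide",onz(p,307,226,.132),"cone",onz(p,382,228,.1))
print(onz(p,285,247,.07),onz(p,402,250,.07))
q=robot.camera("side")
print("side spindle",onz(q,291,357,.14))
for k in ["chuck","socket","wheel"]:
    print(k,[(np.round(d["extent"]).tolist(),round(d["confidence"],2)) for d in robot.find_in(q,k)[:6]])
w=robot.camera("wrist");st=robot.get_state()
from scipy.spatial.transform import Rotation as R
Rt=R.from_euler("xyz",st["eef_rot"]).as_matrix();T=np.array(w["T"])
print("cam in tool",Rt.T@(T[:3,3]-st["tool_pos"]),"\n",np.round(Rt.T@T[:3,:3],3),w["mtx"])
P=onz(p,347,225,.15)
for yaw in (-1.57,-.785,0,.785,1.57):
    print(yaw,robot.inverse_kinematics([P[0],P[1],.25],[-np.pi/2,0,yaw]))
S=onz(p,157,226,.14)
for yaw in np.arange(-3,3.1,.5):
    print(round(yaw,1),robot.inverse_kinematics([S[0],S[1],.25],[-np.pi/2,0,yaw]))
E
```

```text
spindle [0.53476952 0.23138721 0.14      ] cup rim [ 0.53213715 -0.23620888  0.15      ] wide [ 0.5334344  -0.13936269  0.132     ] cone [ 0.53231167 -0.3322557   0.1       ]
[ 0.48906858 -0.08433652  0.07      ] [ 0.47911733 -0.38764593  0.07      ]
side spindle [0.53815751 0.25281007 0.14      ]
chuck [([295.0, 157.0, 323.0, 191.0], 0.96), ([344.0, 226.0, 382.0, 281.0], 0.79), ([361.0, 197.0, 391.0, 240.0], 0.7), ([344.0, 167.0, 378.0, 213.0], 0.66), ([361.0, 139.0, 388.0, 179.0], 0.63)]
socket [([180.0, 274.0, 399.0, 420.0], 0.98)]
wheel [([179.0, 273.0, 399.0, 420.0], 0.7), ([335.0, 158.0, 343.0, 165.0], 0.59)]
cam in tool [ 4.54503798e-06 -1.62286855e-01  7.56914176e-02] 
 [[ 1.    -0.     0.001]
 [ 0.001  0.277 -0.961]
 [-0.     0.961  0.277]] [[311.60795528   0.         276.70348373]
 [  0.         311.60795528 212.58434066]
 [  0.           0.           1.        ]]
-1.57 [ 0.36376004  0.30223852 -0.0661839   1.74889365  0.02219115  1.09118357
 -1.27967319]
-0.785 [ 0.46594383  0.30933248 -0.19383844  1.74173186  0.0659521   1.09685271
 -0.53404265]
0 [ 0.59187322  0.32387735
[... 735 characters left out ...]
4 -0.91387078  1.70554944  0.37651424  1.17979652
 -1.33866956]
0.0 [ 0.18638803  0.44989893 -0.93175485  1.70488992  0.38648932  1.18377604
 -0.84691619]
0.5 [ 0.20721381  0.46195242 -0.96494183  1.70370293  0.40540363  1.19157622
 -0.36253461]
1.0 [ 0.230929    0.47701004 -1.00385732  1.70237359  0.42827147  1.20146126
  0.11861385]
1.5 [ 0.26138068  0.49883508 -1.05596124  1.70070286  0.46009587  1.21607165
  0.59243573]
2.0 [ 0.30546699  0.53695502 -1.13710096  1.69835982  0.51251344  1.24240241
  1.04947012]
2.5 [ 0.32708201  0.55947987 -1.18030569  1.69724541  0.54187938  1.25844681
  1.52549139]
3.0 [ 0.32708201  0.55947987 -1.18030569  1.69724541  0.54187938  1.25844681
  2.02549139]
```

View pics/m.png

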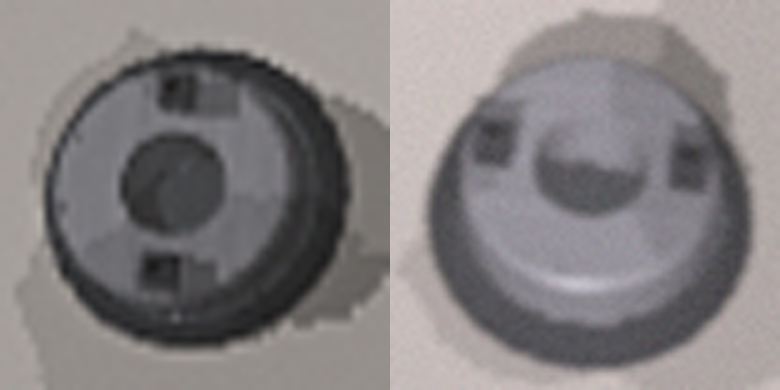

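Spindle bore centre is at top pixel (153.9,225.5) and side pixel (292,351). The dogs lie roughly along world x, at about -5°. Next I move above the chuck and look with the wrist camera.

```bash
python3 - <<'E'
from h import *
p=robot.camera("top");q=robot.camera("side")
print("sp top",onz(p,153.9,225.5,.14),"side",onz(q,292.2,351,.14))
for P,(a,b) in ((p,((154.6,213.3),(152.3,237.))),(q,((273,346),(311.4,349.6)))):
    A=onz(P,*a,.152);B=onz(P,*b,.152);d=A-B;print("dog",A,B,np.hypot(*d[:2]),np.degrees(np.arctan2(d[1],d[0])))
robot.reach([.532,-.236,.26],[-np.pi/2,0,0])
w=robot.camera("wrist");cv2.imwrite("pics/w1.png",w["pixels"])
print([(np.round(d["extent"]).tolist(),round(d["confidence"],2)) for d in robot.find_in(w,"chuck")[:3]])
print(proj(w,[.532,-.236,.15]));np.save("w1.npy",w,allow_pickle=True)
s=robot.get_state();print(s["clock"],s["tool_pos"],s["contact_force"])
E
```

```text
sp top [0.53607781 0.2391201  0.14      ] side [0.53708788 0.24263183 0.14      ]
dog [0.56438427 0.23545678 0.152     ] [0.50567791 0.23792097 0.152     ] 0.05875805443928335 -2.4035665579181256
dog [0.56626278 0.24406521 0.152     ] [0.50813915 0.24480082 0.152     ] 0.058128289754450564 -0.7251007192561659
[([70.0, 60.0, 173.0, 141.0], 0.91), ([129.0, 0.0, 202.0, 22.0], 0.82), ([247.0, 159.0, 315.0, 236.0], 0.69)]
[278.07027111 207.78537259]
2.8333 [ 0.53137062 -0.23775868  0.25967983] [0.35748257 0.1707923  0.64505734]
```

View pics/w1.png

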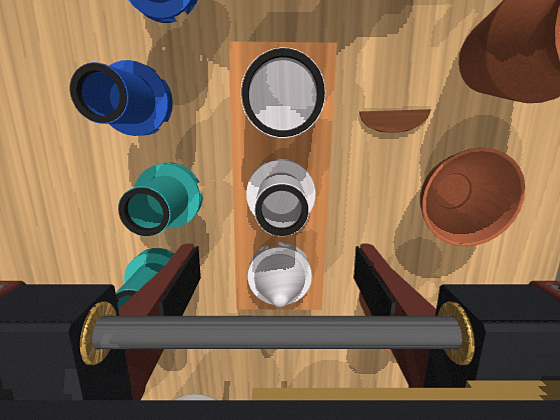

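The middle cup rim is at about (281,209) with the finger gap clear around it. I'll fit the rim, correct the position, grip and lift, then look for the slots.

```bash
cat >> h.py <<'E'
def rim(w,u,v,r=34,thr=55):
    g=cv2.cvtColor(w["pixels"],cv2.COLOR_BGR2GRAY);m=np.zeros_like(g)
    cv2.circle(m,(int(u),int(v)),r,255,-1);m&=((g<thr)*255).astype("uint8")
    c=max(cv2.findContours(m,cv2.RETR_EXTERNAL,cv2.CHAIN_APPROX_NONE)[0],key=cv2.contourArea)
    return cv2.fitEllipse(cv2.convexHull(c))
D=-np.pi/2
E
python3 - <<'E'
from h import *
w=robot.camera("wrist");e=rim(w,281,209);print(e)
P=onz(w,*e[0],.15);print(P)
robot.move_straight([P[0],P[1],.20],[D,0,0],v=.1)
print(robot.move_straight([P[0],P[1],.099],v=.08,guard=15))
s=robot.get_state();print(s["tool_pos"],s["contact_force"])
robot.set_gripper(.03,50)
s=robot.get_state();print(s["opening"],s["tool_pos"],s["contact_force"])
robot.move_straight([P[0],P[1],.27],v=.12)
s=robot.get_state();print(s["clock"],s["opening"],s["tool_pos"],s["contact_force"],s["wrist_torque"])
w=robot.camera("wrist");q=robot.camera("side");t=robot.camera("top")
u,v=np.round(proj(q,[P[0],P[1],.24])).astype(int)
c=cv2.resize(q["pixels"][max(0,v-50):v+50,u-50:u+50],(420,420),interpolation=cv2.INTER_CUBIC)
cv2.imwrite("pics/g1.png",np.hstack([w["pixels"][:, 90:470],c]))
E
```

```text
((281.2597351074219, 210.1781768798828), (50.86678695678711, 52.147560119628906), 85.02383422851562)
[ 0.53501589 -0.23791353  0.15      ]
False
[ 0.53541824 -0.23804838  0.09956156] [-0.64997738  0.88938289  0.28539874]
0.04927712997123495 [ 0.53519921 -0.23790508  0.09905082] [ 0.31560604 -0.29269413 -0.35230215]
7.2917 0.04955850928934519 [ 0.53453441 -0.23776435  0.26909144] [ 0.330605   -0.43071058 -4.07855838] [-0.01550784 -0.11968444  0.05145731]
```

View pics/g1.png

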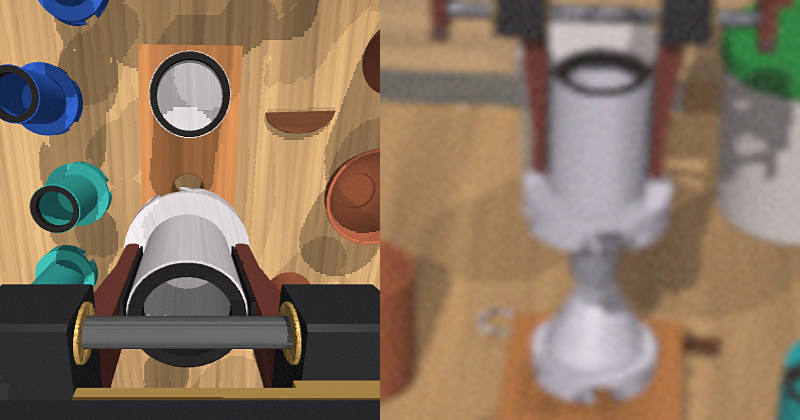

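The chuck is held (opening 49.6 mm, -4 N). I'll carry it toward the wheel and look at the spindle with the wrist camera and at the flange slots with the side camera.

```bash
python3 - <<'E'
from h import *
robot.reach([.537,.095,.275],[D,0,0])
robot.pause(.2)
s=robot.get_state();print(s["clock"],s["opening"],s["tool_pos"])
w=robot.camera("wrist");q=robot.camera("side")
import pickle;pickle.dump((w,q),open("a.pkl","wb"))
sx,sy=np.round(proj(w,[.5365,.241,.146])).astype(int);print(sx,sy,robot.find_in(w,"socket")[:1])
x0,y0=max(0,sx-60),max(0,sy-60);print(x0,y0)
a=cv2.resize(w["pixels"][y0:y0+120,x0:x0+120],(390,390),interpolation=cv2.INTER_CUBIC)
u,v=np.round(proj(q,[.537,.095,.255])).astype(int);print(u,v)
x1,y1=u-60,max(0,v-50);b=cv2.resize(q["pixels"][y1:y1+120,x1:x1+120],(390,390),interpolation=cv2.INTER_CUBIC);print(x1,y1)
cv2.imwrite("pics/s1.png",np.hstack([a,b]))
E
```

```text
8.9 0.04960117101629355 [0.53735387 0.09349754 0.27485543]
276 34 [{'extent': [87.8, 1.5, 472.1, 218.5], 'confidence': 0.69}]
216 0
300 230
240 180
```

View pics/s1.png

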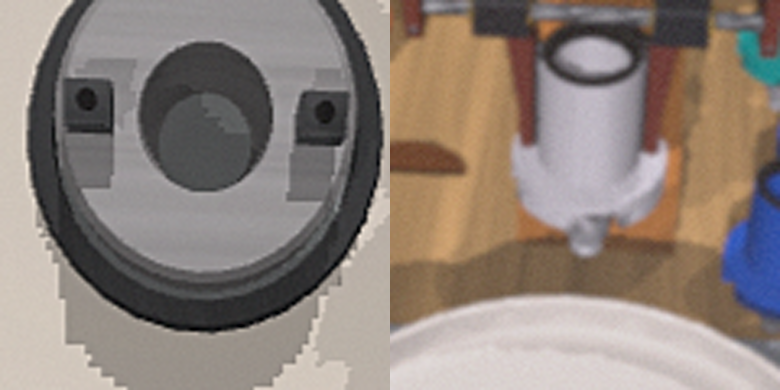

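The bore mouth is at wrist pixel (279.2,35.8) and the dogs at (243.7,30.5) and (315.7,34.2). The flange slots aren't clear yet, so I'll raise the chuck toward the side camera.

```bash
python3 - <<'E'
from h import *
import pickle;w,q=pickle.load(open("a.pkl","rb"))
S=onz(w,279.2,35.8,.14);A=onz(w,243.7,30.5,.152);B=onz(w,315.7,34.2,.152);d=B-A
print("S",S,"dogs",A,B,np.hypot(*d[:2]),np.degrees(np.arctan2(d[1],d[0])),(A+B)/2)
robot.reach([S[0],S[1],.46],[D,0,0]);robot.pause(.2)
s=robot.get_state();print(s["clock"],s["tool_pos"])
q=robot.camera("side")
u,v=np.round(proj(q,[S[0],S[1],.435])).astype(int);print(u,v)
x1,y1=max(0,u-65),max(0,v-30);print(x1,y1)
b=cv2.resize(q["pixels"][y1:y1+100,x1:x1+130],None,fx=6,fy=6,interpolation=cv2.INTER_CUBIC)
b=cv2.convertScaleAbs(b,alpha=1.2,beta=-30);cv2.imwrite("pics/s2.png",b)
pickle.dump(q,open("b.pkl","wb"))
E
```

```text
S [0.53939773 0.24075096 0.14      ] dogs [0.51038736 0.24181566 0.152     ] [0.56915694 0.23894018 0.152     ] 0.05883988525199081 -2.8011392462560214 [0.53977215 0.24037792 0.152     ]
10.1833 [0.53962781 0.23912268 0.4584786 ]
293 204
228 174
```

View pics/s2.png

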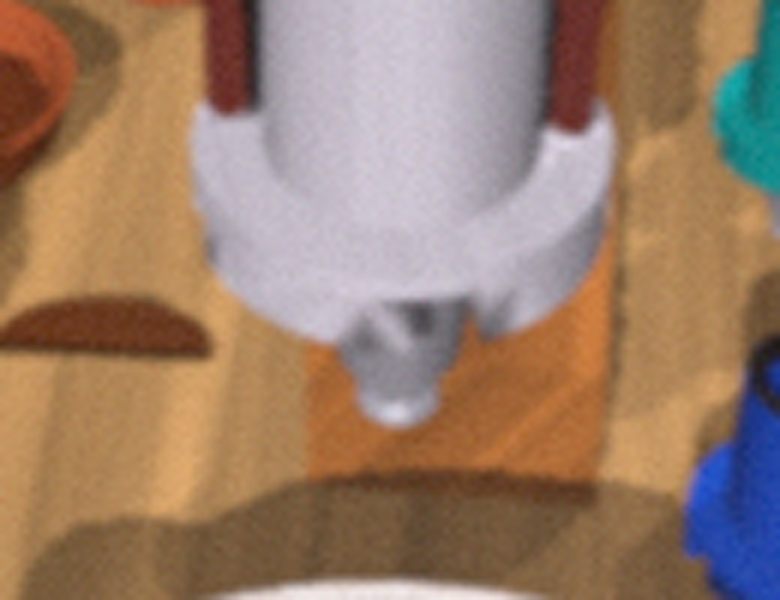

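A slot faces the camera, centred at about crop (416,320); the flange axis is at x≈402. I'll work out its angle.

```bash
python3 - <<'E'
from h import *
import pickle;q=pickle.load(open("b.pkl","rb"))
C=np.array([.5396,.2391,.4295])
f=lambda a,z=0:(proj(q,C+[.038*np.cos(np.radians(a)),.038*np.sin(np.radians(a)),z])-[228,174])*6
xs=[f(a)[0] for a in range(0,360,2)];print("flange ext",min(xs),max(xs))
xs=[f(a,.017)[0] for a in range(0,360,2)];print("flange top ext",min(xs),max(xs))
for a in range(78,124,3): print(a,f(a),f(a,.0125))
E
```

```text
flange ext 184.12813983487138 597.4660182477867
flange top ext 180.45995567554746 603.5166034189805
78 [329.70329988 336.7853471 ] [329.50654565 284.32635681]
81 [340.7240189  338.92239497] [340.72702467 286.45276625]
84 [351.90771651 340.65623468] [352.11378418 288.17738902]
87 [363.21854099 341.9803291 ] [363.63022614 289.49368883]
90 [374.6200259  342.88965032] [375.23912053 290.39664029]
93 [386.07525829 343.38071228] [386.90277826 290.88276188]
96 [397.54705104 343.45159374] [398.58322847 290.95013915]
99 [408.99811791 343.10195139] [410.24239853 290.59843787]
102 [420.39124956 342.3330228 ] [421.84229519 289.82890707]
105 [431.68948923 341.14761942] [433.34518521 288.64437181]
108 [442.85630624 339.55010938] [444.71377392 287.04921585]
111 [453.85576604 337.54639055] [455.91137994 285.04935433]
114 [464.65269511 335.14385407] [466.90210482 282.65219684]
117 [475.21283941 332.35133879] [477.65099579 279.86660142]
120 [485.50301511 329.17907711] [488.12420055 276.70281974]
123 [495.49125035 325.63863302] [498.28911275 273.1724345 ]
```

Slot angle is about 8.5° (mod 90) and the dogs are at about -2.5°, so I need roughly -11° of turn. I'll lower at yaw 0 with a guard, then turn under light pressure.

```bash
cat >> h.py <<'E'
def st(m=""):
    s=robot.get_state();print(m,round(s["clock"],2),np.round(s["tool_pos"],4),"yaw",round(s["eef_rot"][2],3),"F",np.round(s["contact_force"],1),"M",np.round(s["wrist_torque"],2),"o",round(s["opening"],4));return s
E
python3 - <<'E'
from h import *
X,Y=.539,.2405
robot.move_straight([X,Y,.24],[D,0,0],v=.2);robot.pause(.15)
s=st("above"); e=np.array([X,Y])-s["tool_pos"][:2]
cx,cy=np.array([X,Y])+e
robot.move_straight([cx,cy,.205],v=.06,guard=8);st("in")
print(robot.move_straight([cx,cy,.174],v=.02,guard=6));st("touch");robot.pause(.3);st("settled")
E
```

```text
above 11.63 [0.5395 0.2409 0.2412] yaw -0.0 F [-0.6 -0.1 -4.3] M [-0.05 -0.08  0.01] o 0.0495
in 12.37 [0.5386 0.2402 0.2051] yaw 0.0 F [ 0.5 -0.1 -4.6] M [-0.01 -0.1   0.02] o 0.0499
True
touch 13.47 [0.5384 0.2401 0.181 ] yaw 0.0 F [-0.4 -0.6  5.9] M [-0.15  0.01  0.01] o 0.0493
settled 13.78 [0.5384 0.2401 0.181 ] yaw -0.0 F [-0.2 -0.1  5.6] M [-0.08 -0.01 -0.02] o 0.0497
```

It rides on the dogs exactly at dog level, with about 10 N. Now I turn in small steps, pressing lightly after each.

```bash
python3 - <<'E'
from h import *
s=robot.get_state();x,y,z=s["tool_pos"];x0,y0=.5385,.2403
for k in range(1,9):
    yaw=-k*np.radians(2.5)
    robot.reach([x0,y0,z],[D,0,yaw]);s=robot.get_state()
    f=s["contact_force"][2]
    g=robot.move_straight([x0,y0,.1765],v=.015,guard=max(3,9-f)) if f<8 else True
    s=st(f"{k} f0={f:.1f} {g}");z=s["tool_pos"][2]
    if s["contact_force"][2]>15: 
        robot.move_straight([x0,y0,z+.001],v=.02);st("back");z+=.0005
    if z<.178: break
E
```

```text
1 f0=-2.2 True 14.23 [0.5386 0.2405 0.181 ] yaw -0.043 F [-1.1 -0.5  5.1] M [-0.17  0.09 -0.04] o 0.0492
2 f0=-0.1 True 14.69 [0.5386 0.2403 0.181 ] yaw -0.086 F [-1.2 -0.8  5.1] M [-0.21  0.16 -0.  ] o 0.0495
3 f0=-0.1 True 15.15 [0.5386 0.2404 0.1809] yaw -0.13 F [-0.8 -1.4  4.1] M [-0.17  0.13  0.02] o 0.0494
4 f0=0.8 True 15.61 [0.5386 0.2404 0.1809] yaw -0.173 F [-0.8 -0.2  5.6] M [-0.19  0.2  -0.09] o 0.0495
5 f0=0.6 True 16.07 [0.5386 0.2404 0.1806] yaw -0.217 F [-0.7 -1.1  5.3] M [-0.22  0.27 -0.13] o 0.0496
6 f0=-1.7 True 16.54 [0.5384 0.2407 0.1795] yaw -0.261 F [ 0.2 -0.1  4.8] M [-0.1   0.12 -0.19] o 0.0496
7 f0=-4.4 False 17.14 [0.5386 0.2403 0.1763] yaw -0.305 F [ 1.5  0.3 -3.9] M [ 0.15 -0.29 -0.  ] o 0.0494
```

At -17.5° the slots dropped over the dogs. Now I press home with a guard.

```bash
python3 - <<'E'
from h import *
yaw=-np.radians(17.5)
print(robot.move_straight([.5385,.2403,.1755],[D,0,yaw],v=.02,guard=8));st("a")
print(robot.move_straight([.5385,.2403,.165],v=.02,guard=32));st("b");robot.pause(.3);s=st("c")
q=robot.camera("side");u,v=np.round(proj(q,[.5385,.2403,.15])).astype(int)
cv2.imwrite("pics/h1.png",cv2.resize(q["pixels"][v-60:v+60,u-80:u+80],None,fx=4.5,fy=4.5,interpolation=cv2.INTER_CUBIC))
E
```

```text
False
a 17.39 [0.5389 0.2403 0.1757] yaw -0.305 F [ 2.1  0.2 -3.8] M [ 0.21 -0.57  0.01] o 0.0492
True
b 17.85 [0.5391 0.2404 0.1689] yaw -0.305 F [ 0.1 -0.3  4.9] M [-0.25 -0.14  0.  ] o 0.0495
c 18.15 [0.5391 0.2404 0.1689] yaw -0.305 F [-0.9  0.3  6.1] M [-0.26 -0.04 -0.02] o 0.0493
```

View pics/h1.png

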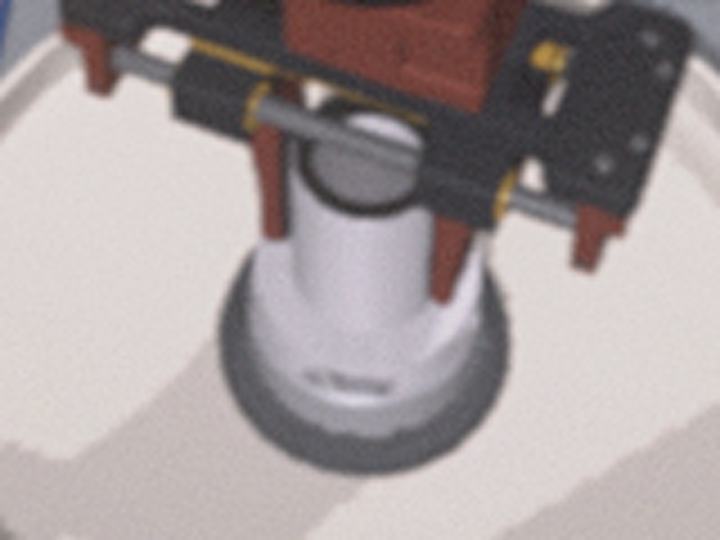

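The chuck sits at home height (0.1689, expected 0.169), and in the picture the flange is down on the spindle. One more firm press to confirm, then I release, retreat and check.

```bash
python3 - <<'E'
from h import *
print(robot.move_straight([.5391,.2404,.165],v=.015,guard=30));s=st("press");
z=s["tool_pos"][2]
robot.set_gripper(.085);robot.pause(.1);st("open")
robot.move_straight([.5391,.2404,.30],v=.12);robot.move_straight([.5391,.13,.32],v=.15);robot.pause(.2);st("up")
w=robot.camera("wrist");q=robot.camera("side");t=robot.camera("top")
u,v=np.round(proj(q,[.5385,.2403,.16])).astype(int)
a=cv2.resize(q["pixels"][v-50:v+50,u-50:u+50],(300,300),interpolation=cv2.INTER_CUBIC)
cv2.imwrite("pics/f.png",np.hstack([a,cv2.resize(t["pixels"],(400,300))]))
f=lambda a,z:proj(q,[.5391+.038*np.cos(a),.2404+.038*np.sin(a),z])
print("rim ellipse expected centre",(proj(q,[.5391,.2404,.22])-[u-50,v-50])*3, "flange front edge home",(f(1.57,.14)-[u-50,v-50])*3)
E
```

```text
True
press 18.43 [0.5391 0.2404 0.1689] yaw -0.306 F [-1.7 -0.1  4.8] M [-0.15  0.05  0.06] o 0.0497
open 19.26 [0.5392 0.2402 0.1684] yaw -0.306 F [-0.4 -0.2 -0.4] M [ 0.   -0.06 -0.03] o 0.0851
up 21.61 [0.5389 0.1311 0.3198] yaw -0.304 F [ 0.2 -0.9  0.7] M [-0.07 -0.06  0.03] o 0.0846
rim ellipse expected centre [148.56786235  81.19355741] flange front edge home [141.07421357 242.39917435]
```

View pics/f.png

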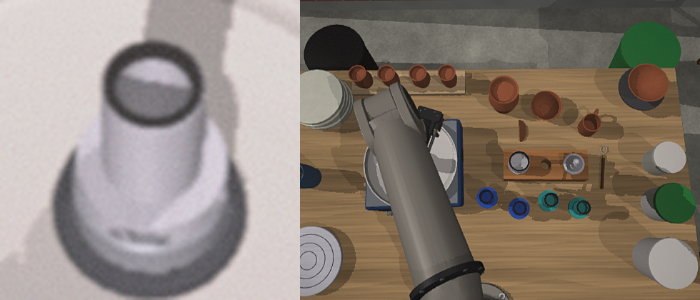

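Rim centre in the crop is (153,83) against an expected (149,81), which is within the known side-camera offset. The chuck stands seated and upright, and everything else is in place.

```bash
python3 -c "
from h import *
robot.job_done()"
```

```text
the job is handed in; nothing more can be done
```

The narrow chuck is mounted on the wheel's spindle and the job is handed in, at about 22 s on the robot's clock.

- **Turning:** I took it from the middle hole and lowered it until it touched the dogs at their expected height with about 10 N. I then turned it in 2.5° steps, pressing lightly after each. The slots dropped over the dogs at -17.5°; the pictures had suggested about -11°.
- **Pressing home:** Two presses, each stopped by a force limit of about 30 N, ended at the same tool height of 0.1689 m. The expected home height is 0.169 m.
- **Last checks:** After I let go and backed off, the side camera showed the chuck upright with its flange down. The rim was about 1.5 pixels from where it should appear, the same offset that camera showed earlier. In the top view the other two chucks, the look-alikes, the pots and the tools looked undisturbed. The arm hides part of the wheel in that view.

I did not tug the chuck after releasing it, so that it holds rests on the height reading and the final picture.

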